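Reset the air valve under the rolling-stock rack

ROBOT

A 6-joint arm with a two-finger parallel gripper is mounted at the origin on the work surface. World frame = base frame: x ahead of the robot, y to its left, z up, the work surface at z = 0. Lengths are in m, angles in rad, forces in N, time in s.
With the tool pointing down it reaches from about 0.35 to 0.85 m from the base axis. Payload 8.1 kg.
Tool frame: the origin (TCP) lies at the very end of the fingers, on their centre line; the grasp point (between the pads) lies 19 mm behind it; x points along the fingers, y is the direction in which the jaws open and shut, and the axes are right-handed (so a half turn about x gives the same grasp; the last joint's range is limited). The gripper opens to 93 mm and grips with 3 to 60 N. Pads are 15 mm wide; open, the fingers measure 128 mm over their backs; the gripper's body (75 mm by 188 mm) begins 65 mm behind the grasp point.
Start: joints at [1.237, 0.13, 1.488, -0, 1.523, -0.085], TCP at [0.148, 0.582, 0.219] pointing down, gripper open.
Joint ranges: [-2.96, 2.96], [-0.89, 2.26], [0.02, 2.5], [-1.34, 4.48], [0, 2.73], [-2.66, 2.66]. Speed limits (rad/s): [2.39, 2.39, 2.79, 3.14, 3.14, 3.14].

INTERFACE

Orientations are given as a rotation vector (axis times angle).
In Python, from plant import * gives the robot as it stands. The module is installed in compiled form; this text tells all that it offers.
- The arm moves only by the tool apply_moves, never from a script. Its argument "series" is a list of rows, each an object with "jaw": the gripper's target within -1 to 1 (shut at 1, half-way at 0, fully open at -1); "linear": the shift along the tool's x, y, z normalised to -1 to 1, where 1 is 0.6 m, a list of three; "roll": the turn about the tool's x normalised to -1 to 1, where 1 is 30 degrees. A call has 1 to 20 rows; each row is the pose to reach, as a shift and turn from the pose measured when the call began, along the tool's axes at that moment; what a row does not reach only later rows make up. A row lasts 1/8 s, in which the tool goes at most 62.5 mm and 10.7 degrees, less where a joint would pass 70% of its speed; a pose out of reach is approached as far as the arm can. A call with a number of a shift or a turn outside -1 to 1 is refused whole. A call with a gripper value outside its range is refused whole. The fingers move at their own pace and stop on an object; "force" is the grip in N (left out, the last holds). Time passes only in rows, so rows that repeat a pose let the fingers close. It gives the time, the measured TCP pose, the force and the opening at its end, in the units of the state.
- read_state(): the state, without advancing time (a new reading comes with each control period).
- read_camera(name): name is "scene" or "top" or "wrist"; returns a dict with "pixels" (384x512x3 uint8, blue, green, red), "intrinsics" (3x3 intrinsics, pixels), "D" ([k1, k2, p1, p2, k3] as OpenCV has them; the pictures are not rectified), "rvec" (rotation vector, rad) and "tvec" (3), from world to camera coordinates, as OpenCV has them; the wrist camera has in their place "tool_from_camera" (4x4, takes a point from camera to tool coordinates, whose origin is the TCP and whose axes are the tool frame's). Camera axes: x right, y down, z forward; pixel columns grow to the right and rows downward; lengths in m; the calibration is good to about 2 mm. A picture is of the moment at which its call begins: read the wrist's pose just before it. There is no depth.
- close_job(): hands the job in, once; it reports no verdict.
The state is a dict: "t": time; "q": joint angles; "dq": joint speeds; "joint_torque": joint torques, N m; "tool_pos": TCP position; "orientation": TCP orientation; "force": force on the tool from outside, world axes, zero at the start; "wrist_torque": the same for the moment, N m; "opening": finger opening in m.
Only numpy, scipy, OpenCV 4.12 (cv2) and the standard library are available. Lean on these libraries where they do the work, as an engineer would, in place of code of your own. Each camera call takes 0.05 s, during which the arm holds its last target. There are 200 camera calls.

TASK

Reset the needle valve of the dusting air line under the front edge of the white rack: first turn its bar handle clockwise until it is fully shut, by feel and without forcing it, since too much torque twists the whole valve bonnet round in the pipe. Then open it by 135 degrees (three eighths of a turn) anticlockwise from shut, let go, and leave the wagons and the pot standing where they are.

Things in the scene. Friction and masses are not known exactly. Their poses are not given: they have to be found in the camera images.
- bar (a point): Centre of the steel bar handle, on the stem, 150 mm above the table. Bar 10 mm thick, 16 mm high along the stem; long end reaches 40 mm (+x of this frame), short end 22 mm (-x); y is across the bar, the way to pinch it. +z runs outward along the stem, which leans 25 degrees from vertical to the rack's front (robot's side). Below it: 9 mm stem, bonnet from 34 mm down.
- valve (a joint): Opening of the valve in rad: 0 is shut on its seat (a hard stop), growing anticlockwise as seen looking down on the handle along the stem, to a stop at 4.2. It turns with about 0.06 N m of friction and stays where it is left. The direction in which the bar points when shut differs each time.
- bonnet_rim (a point): Point on the rim of the 32 mm wide round brass bonnet under the handle, 16 mm from the stem axis, 36 mm below the bar's centre along the stem. It must stay still: the bonnet slips round about the stem axis if the handle is forced against its stop with more than 0.5 N m.
- shelf_edge (a point): Middle of the white shelf's lower front edge, 8 mm behind and 160 mm above the bar's centre: it bars a gripper from coming straight down on the handle, which is reached along the leaning stem.
- rack: Fixed white slotted plastic rack, 500 mm wide (y), open front and back. Origin on the table right below the bar's centre; x points to its back. Side panels at y = +-250 mm, x = 8 to 140 mm, 340 mm high; one shelf, top 318 mm up, with model coaches on it up to 366 mm high. A 20 mm air pipe runs along y, 34 mm behind and 79 mm above the origin.
- ballast_wagon: Loose model ballast wagon, 130 x 34 x 42 mm, length along its x, origin under its centre, on the table. Leave alone.
- crane_car: Loose model crane car, 150 x 34 x 76 mm, length along its x, origin under its centre, on the table. Leave alone.
- pot: Loose mug-shaped white ceramic storage pot with clip lid, 85 mm wide, 93 mm high, handle on its +y side reaching to 69 mm, origin under its centre, on the table. Leave alone.

How it is judged:
On the way:
1. the valve is turned fully shut (within 3 degrees of its stop) (value of joint valve below 0.05 rad), for 0.2 s.
At the end, for the whole second after the job is handed in: After having been fully shut, the valve stands 135 degrees open (within 8 degrees), still and released; the bonnet's rim has moved less than 2.5 mm (not twisted), and the ballast wagon, crane car and pot are within 15 mm of where they stood (value of joint valve between 2.216 and 2.496 rad and velocity of joint valve between -0.05 and 0.05 rad/s and distance of bonnet_rim from where it was at the start of the episode below 0.0025 m and distance of each of ballast_wagon, crane_car, pot from where it was at the start of the episode below 0.015 m); the robot touches nothing.
It fails at once if the bonnet is twisted in the pipe by forcing the handle (its rim moves 2.5 mm) (distance of bonnet_rim from where it was at the start of the episode above 0.0025 m).
It fails at once if a wagon or the pot is pushed more than 15 mm or tipped (distance of any of ballast_wagon, crane_car, pot from where it was at the start of the episode above 0.015 m or angle between any of ballast_wagon, crane_car, pot's own z axis and vertical above 0.4 rad).
It also fails if it takes over 72 s, if anything falls off the work surface, if the arm or the gripper's body presses on something with over 40 N, if the wrist force passes 120 N, or if a joint passes its speed limit or range.

## Working session

There is one attempt and no reset: what is moved stays moved. The work goes in short steps, Python scripts to look and compute and a tool call to move; the robot and the scene stay as the last step left them, time stands still between calls to the robot, and variables do not carry over. Pictures are saved under pics/ and viewed, about 8 in all and at most 12, crops included, and the job is handed in when it is done.

Besides the shell and the picture viewer there is one more tool, called after "Request:" as name([rows], argument=value, ...), one row to a line, values as JSON. apply_moves: Moves the arm, as the interface text tells. Its arguments: {"type":"object","properties":{"series":{"type":"array"},"force":{"type":"number"}},"required":["series"]}

```bash
mkdir -p pics; python3 - <<'E'
from plant import *
import cv2,numpy as np
s=read_state();print({k:np.round(v,3).tolist() for k,v in s.items()})
for n in("scene","top"):
    c=read_camera(n);cv2.imwrite(f"pics/{n}0.png",c["pixels"])
    print(n,c["intrinsics"],c["D"],c["rvec"],c["tvec"])
c=read_camera("wrist");print(c["intrinsics"],c["D"],c["tool_from_camera"]);cv2.imwrite("pics/wrist0.png",c["pixels"])
E
```

```text
{'t': 0.0, 'q': [1.237, 0.131, 1.489, -0.0, 1.523, -0.085], 'dq': [0.002, 0.001, -0.001, -0.001, 0.002, -0.0], 'joint_torque': [0.001, -55.986, -49.174, 0.077, 0.036, -0.0], 'tool_pos': [0.148, 0.581, 0.218], 'orientation': [0.194, 1.562, -0.197], 'force': [-0.772, 0.139, -0.01], 'wrist_torque': [0.003, 0.016, -0.015], 'opening': 0.093}
scene [[394.04961405   0.         258.81991088]
 [  0.         394.04961405 186.79741662]
 [  0.           0.           1.        ]] [-0.03540158  0.          0.          0.          0.        ] [ 1.91092892  1.15226951 -0.59107372] [-0.31804318 -0.1608111   1.56706022]
top [[370.73268757   0.         253.00484574]
 [  0.         370.73268757 196.84052278]
 [  0.           0.           1.        ]] [-0.10400626  0.          0.          0.          0.        ] [ 2.14577327 -2.13022336  0.12481365] [0.03962037 0.6351328  1.09419521]
[[299.39904218   0.         253.87153437]
 [  0.         299.39904218 190.60425475]
 [  0.           0.           1.        ]] [-0.0780796  0.         0.         0.         0.       ] [[ 2.07050958e-04 -2.38409683e-01  9.71164651e-01 -1.66598831e-01]
 [ 9.99999937e-01  3.29841515e-04 -1.32226327e-04 -2.64473380e-04]
 [-2.88806383e-04  9.71164618e-01  2.38409736e-01 -6.50583576e-02]
 [ 0.00000000e+00  0.00000000e+00  0.00000000e+00  1.00000000e+00]]
```

View pics/scene0.png

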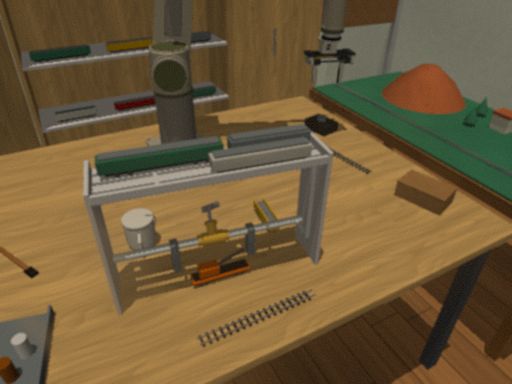

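View pics/top0.png

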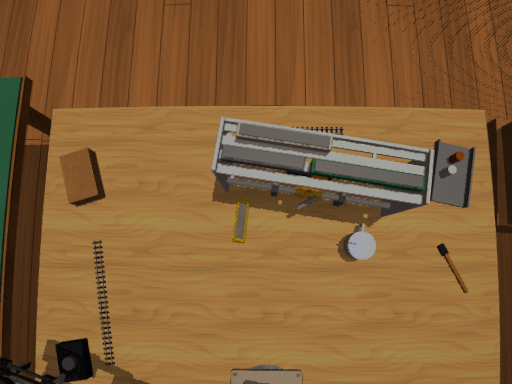

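```bash
python3 - <<'E'
import cv2,numpy as np
a=cv2.imread("pics/top0.png")[170:230,200:400];b=cv2.imread("pics/scene0.png")[190:290,160:293]
a=cv2.resize(a,(800,240),interpolation=cv2.INTER_CUBIC);b=cv2.resize(b,(470,353),interpolation=cv2.INTER_CUBIC)
o=np.zeros((600,800,3),np.uint8);o[:240]=a;o[245:598,:470]=b;cv2.imwrite("pics/crop.png",o)
E
```

```text
(no output)
```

View pics/crop.png

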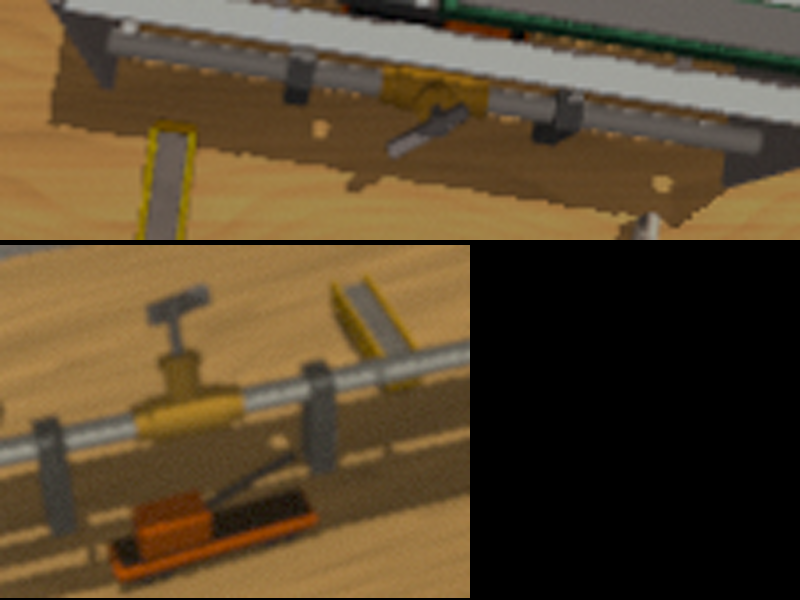

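```bash
cat > h.py <<'E'
from plant import *
import cv2,numpy as np
from scipy.spatial.transform import Rotation as R
T=dict(
 top=(np.array([[370.73268757,0,253.00484574],[0,370.73268757,196.84052278],[0,0,1]]),np.array([-.10400626,0,0,0,0]),np.array([2.14577327,-2.13022336,.12481365]),np.array([.03962037,.6351328,1.09419521])),
 scene=(np.array([[394.04961405,0,258.81991088],[0,394.04961405,186.79741662],[0,0,1]]),np.array([-.03540158,0,0,0,0]),np.array([1.91092892,1.15226951,-.59107372]),np.array([-.31804318,-.1608111,1.56706022])))
def ray(n,p):
    K,D,r,t=T[n];u=cv2.undistortPoints(np.array([[p]],float),K,D).ravel()
    Rm=cv2.Rodrigues(r)[0];d=Rm.T@np.r_[u,1];return -Rm.T@t,d/np.linalg.norm(d)
def atz(n,p,z):
    o,d=ray(n,p);return o+d*(z-o[2])/d[2]
def tri(rs):
    A=sum(np.eye(3)-np.outer(d,d) for o,d in rs);b=sum((np.eye(3)-np.outer(d,d))@o for o,d in rs)
    return np.linalg.solve(A,b)
E
python3 - <<'E'
from h import *
np.set_printoptions(precision=4,suppress=True)
print("long end tri",tri([ray("top",(298,208)),ray("scene",(218.9,203.9))]))
print("short",tri([ray("top",(317,197.5)),ray("scene",(202.5,208.4))]))
print("centre",tri([ray("top",(310.3,201.2)),ray("scene",(209.5,206.5))]),atz("top",(310.3,201.2),.15),atz("scene",(209.5,206.5),.15))
a,b=atz("top",(227.5,180.5),.079),atz("top",(388.75,205),.079);d=a-b;print("pipe",a,b,np.linalg.norm(d),np.degrees(np.arctan2(-d[0],d[1])))
print("wagon",atz("top",(241,222),.03),"pot",atz("top",(361,246),.09),"shelf front ends",atz("top",(216,171),.318),atz("top",(400,203),.318))
s=read_state();print(R.from_rotvec(s["orientation"]).as_matrix())
E
```

```text
long end tri [ 0.5923 -0.0817  0.1362]
short [ 0.6186 -0.1342  0.1576]
centre [ 0.6098 -0.1146  0.1508] [ 0.6087 -0.1177  0.15  ] [ 0.6103 -0.1113  0.15  ]
pipe [0.6792 0.1205 0.079 ] [ 0.6077 -0.3626  0.079 ] 0.4884016531934793 -8.41716469100491
wagon [0.5583 0.081  0.03  ] pot [ 0.4859 -0.2722  0.09  ] shelf front ends [0.6575 0.1256 0.318 ] [ 0.5838 -0.3068  0.318 ]
[[-0.0005  0.2462  0.9692]
 [-0.0013  0.9692 -0.2462]
 [-1.     -0.0014 -0.0001]]
```

Request:
apply_moves([
  {"jaw": 1, "linear": [-0.385, 0, 0], "roll": 0},
  {"jaw": 1, "linear": [-0.385, 0, 0], "roll": 0},
  {"jaw": 1, "linear": [-0.385, 0, 0], "roll": 0},
  {"jaw": 1, "linear": [-0.385, 0, 0], "roll": -0.195},
  {"jaw": 1, "linear": [-0.385, -0.915, 0.838], "roll": -0.195},
  {"jaw": 1, "linear": [-0.385, -0.915, 0.838], "roll": -0.195},
  {"jaw": 1, "linear": [-0.385, -0.915, 0.838], "roll": -0.195},
  {"jaw": 1, "linear": [-0.385, -0.915, 0.838], "roll": -0.195},
  {"jaw": 1, "linear": [-0.385, -0.915, 0.838], "roll": -0.195},
  {"jaw": 1, "linear": [-0.385, -0.915, 0.838], "roll": -0.195},
  {"jaw": 1, "linear": [-0.385, -0.915, 0.838], "roll": -0.195},
  {"jaw": 1, "linear": [-0.385, -0.915, 0.838], "roll": -0.195},
  {"jaw": 1, "linear": [-0.385, -0.915, 0.838], "roll": -0.195},
  {"jaw": 1, "linear": [-0.385, -0.915, 0.838], "roll": -0.195},
  {"jaw": 1, "linear": [-0.385, -0.915, 0.838], "roll": -0.195},
  {"jaw": 1, "linear": [-0.385, -0.915, 0.838], "roll": -0.195},
  {"jaw": 1, "linear": [-0.385, -0.915, 0.838], "roll": -0.195},
  {"jaw": 1, "linear": [-0.385, -0.915, 0.838], "roll": -0.195},
], force=10)

```text
t: 2.4
tool_pos: [0.4997, -0.0743, 0.4492]
orientation: [0.115, 1.569, -0.116]
force: [-0.4, -0.1, -0.7]
opening: 0.0009
```

Request:
apply_moves([
  {"jaw": 1, "linear": [0, 0, 1], "roll": 0},
  {"jaw": 1, "linear": [0, 0, 1], "roll": 0},
  {"jaw": 1, "linear": [0, 0, 1], "roll": 0},
  {"jaw": 1, "linear": [0, 0, 1], "roll": 0},
  {"jaw": 1, "linear": [0, 0, 1], "roll": 0},
  {"jaw": 1, "linear": [0, 0, 1], "roll": 0},
  {"jaw": 1, "linear": [0, 0, 1], "roll": 0},
  {"jaw": 1, "linear": [0, 0, 1], "roll": 0},
])

```text
t: 3.4
tool_pos: [0.8199, -0.12, 0.3875]
orientation: [0.11, 1.52, -0.116]
force: [0.2, 0.0, 1.5]
opening: 0.0008
```

```bash
python3 - <<'E'
from h import *
np.set_printoptions(precision=4,suppress=True)
s=read_state();print(s["q"],s["tool_pos"]);print(R.from_rotvec(s["orientation"]).as_matrix())
E
```

```text
[-0.2082  0.9848  0.025   0.0027  2.0837 -1.6325] [ 0.8199 -0.12    0.3875]
[[ 0.0475  0.1446  0.9883]
 [-0.0076  0.9895 -0.1444]
 [-0.9988 -0.0007  0.0481]]
```

Request:
apply_moves([
  {"jaw": 1, "linear": [-0.3, 0, 0], "roll": 0},
  {"jaw": 1, "linear": [-0.3, 0, 0], "roll": 0},
  {"jaw": 1, "linear": [-1, 0, -0.3], "roll": 0},
  {"jaw": 1, "linear": [-1, 0, -0.3], "roll": 0},
  {"jaw": 1, "linear": [-1, 0, -0.3], "roll": 0},
  {"jaw": 1, "linear": [-1, 0, -0.3], "roll": 0},
  {"jaw": 1, "linear": [-1, 0, -0.3], "roll": 0},
  {"jaw": 1, "linear": [-1, 0, -0.3], "roll": 0},
  {"jaw": 1, "linear": [-1, 0, -0.3], "roll": 0},
  {"jaw": 1, "linear": [-1, 0, -0.3], "roll": 0},
  {"jaw": 1, "linear": [-1, 0, -0.3], "roll": 0},
])

```text
t: 4.78
tool_pos: [0.5206, -0.0758, 0.7248]
orientation: [0.107, 1.482, -0.118]
force: [-0.3, 0.0, 0.0]
opening: 0.0004
```

```bash
cat > st.py <<'E'
from h import *
np.set_printoptions(precision=4,suppress=True)
s=read_state();M=R.from_rotvec(s["orientation"]).as_matrix()
print(s["t"],s["q"],s["tool_pos"],"tilt",np.degrees(np.arctan2(np.hypot(M[0,0],M[1,0]),-M[2,0])),"az",np.degrees(np.arctan2(M[1,0],M[0,0])),"y",M[:,1],"F",s["force"],"T",s["wrist_torque"])
E
python3 st.py
```

```text
4.775 [-0.2479  0.4799  0.0226  0.0145  2.5532 -1.6615] [ 0.5206 -0.0758  0.7248] tilt 4.937437733192172 az -8.856213481951741 y [ 0.1444  0.9895 -0.0008] F [-0.2503  0.0319  0.0265] T [0.0207 0.0363 0.0393]
```

Request:
apply_moves([
  {"jaw": 1, "linear": [-1, 0, -0.3], "roll": 0},
  {"jaw": 1, "linear": [-1, 0, -0.3], "roll": 0},
  {"jaw": 1, "linear": [-1, 0, -0.3], "roll": 0},
  {"jaw": 1, "linear": [-1, 0, -0.3], "roll": 0},
  {"jaw": 1, "linear": [-1, 0, -0.3], "roll": 0},
  {"jaw": 1, "linear": [-1, 0, -0.3], "roll": 0},
  {"jaw": 1, "linear": [-1, 0, -0.3], "roll": 0},
  {"jaw": 1, "linear": [-1, 0, -0.3], "roll": 0},
])

```text
t: 5.78
tool_pos: [0.3471, -0.0489, 0.8221]
orientation: [0.096, 1.42, -0.127]
force: [-0.0, -0.1, 0.3]
opening: 0.0008
```

```bash
python3 st.py
```

```text
5.775 [-0.3018  0.2383  0.0237  0.0351  2.7306 -1.6943] [ 0.3471 -0.0489  0.8221] tilt 8.564626786491354 az -11.891258608829842 y [ 0.1452  0.9894 -0.0093] F [-0.0287 -0.1191  0.3483] T [-0.0149  0.0584  0.0006]
```

Request:
apply_moves([
  {"jaw": 1, "linear": [-1, 0, -0.3], "roll": 0},
  {"jaw": 1, "linear": [-1, 0, -0.3], "roll": 0},
  {"jaw": 1, "linear": [-1, 0, -0.3], "roll": 0},
  {"jaw": 1, "linear": [-1, 0, -0.3], "roll": 0},
  {"jaw": 1, "linear": [-1, 0, -0.3], "roll": 0},
  {"jaw": 1, "linear": [-1, 0, -0.3], "roll": 0},
  {"jaw": 1, "linear": [-1, 0, -0.3], "roll": 0},
  {"jaw": 1, "linear": [-1, 0, -0.3], "roll": 0},
])

```text
t: 6.78
tool_pos: [0.3071, -0.0284, 0.8485]
orientation: [0.08, 1.341, -0.141]
force: [-0.5, 0.1, -0.9]
opening: 0.0002
```

```bash
python3 st.py
```

```text
6.775 [-0.2644  0.1571  0.0235  0.0106  2.731  -1.6792] [ 0.3071 -0.0284  0.8485] tilt 13.176750225396727 az -14.081214910507274 y [ 0.1478  0.9888 -0.0228] F [-0.5233  0.1191 -0.8889] T [0.0027 0.0807 0.0417]
```

Request:
apply_moves([
  {"jaw": 1, "linear": [-1, 0.12, -0.3], "roll": 0},
  {"jaw": 1, "linear": [-1, 0.12, -0.3], "roll": 0},
  {"jaw": 1, "linear": [-1, 0.12, -0.3], "roll": 0},
  {"jaw": 1, "linear": [-1, 0.12, -0.3], "roll": 0},
  {"jaw": 1, "linear": [-1, 0.12, -0.3], "roll": 0},
  {"jaw": 1, "linear": [-1, 0.12, -0.3], "roll": 0},
  {"jaw": 1, "linear": [-1, 0.12, -0.3], "roll": 0},
  {"jaw": 1, "linear": [-1, 0.12, -0.3], "roll": 0},
])

```text
t: 7.78
tool_pos: [0.245, 0.0655, 0.8701]
orientation: [0.07, 1.259, -0.147]
force: [-0.1, 0.1, 0.7]
opening: 0.0002
```

```bash
python3 st.py
```

```text
7.775 [ 0.2887  0.0857  0.0234 -0.3967  2.731  -1.5249] [0.245  0.0655 0.8701] tilt 17.914793205220988 az -13.54963363908224 y [ 0.149   0.9884 -0.028 ] F [-0.0547  0.1081  0.6536] T [0.0492 0.1416 0.018 ]
```

Request:
apply_moves([
  {"jaw": 1, "linear": [-1, 0.0, -0.2], "roll": 0},
  {"jaw": 1, "linear": [-1, 0.0, -0.2], "roll": 0},
  {"jaw": 1, "linear": [-1, 0.0, -0.2], "roll": 0},
  {"jaw": 1, "linear": [-1, 0.0, -0.2], "roll": 0},
  {"jaw": 1, "linear": [-1, 0.0, -0.2], "roll": 0},
  {"jaw": 1, "linear": [-1, 0.0, -0.2], "roll": 0},
  {"jaw": 1, "linear": [-1, 0.0, -0.2], "roll": 0},
  {"jaw": 1, "linear": [-1, 0.0, -0.2], "roll": 0},
])

```text
t: 8.78
tool_pos: [0.1295, 0.0916, 0.8877]
orientation: [0.068, 1.172, -0.141]
force: [0.3, 0.1, 0.0]
opening: 0.0006
```

```bash
python3 st.py
```

```text
8.775 [ 1.2514  0.0378  0.0233 -1.305   2.731  -1.4703] [0.1295 0.0916 0.8877] tilt 22.839885806624263 az -11.10030792671203 y [ 0.1453  0.9892 -0.0202] F [0.2952 0.0962 0.0448] T [0.0473 0.1824 0.0102]
```

Request:
apply_moves([
  {"jaw": 1, "linear": [-1, 0.0, 0.6], "roll": 0},
  {"jaw": 1, "linear": [-1, 0.0, 0.6], "roll": 0},
  {"jaw": 1, "linear": [-1, 0.0, 0.6], "roll": 0},
  {"jaw": 1, "linear": [-1, 0.0, 0.6], "roll": 0},
  {"jaw": 1, "linear": [-1, 0.0, 0.6], "roll": 0},
  {"jaw": 1, "linear": [-1, 0.0, 0.6], "roll": 0},
  {"jaw": 1, "linear": [-1, 0.0, 0.6], "roll": 0},
  {"jaw": 1, "linear": [-1, 0.0, 0.6], "roll": 0},
])

```text
t: 9.78
tool_pos: [0.1714, 0.0382, 0.896]
orientation: [0.071, 1.152, -0.135]
force: [-0.7, 0.0, 0.2]
opening: 0.0006
```

```bash
python3 st.py
```

```text
9.775 [ 0.4104 -0.0325  0.0232 -0.5956  2.731  -1.6163] [0.1714 0.0382 0.896 ] tilt 23.963854013809065 az -9.943285273870085 y [ 0.1431  0.9896 -0.0133] F [-0.7054  0.0049  0.2299] T [ 0.0466  0.1814 -0.0177]
```

Request:
apply_moves([
  {"jaw": 1, "linear": [-1, 0.0, 0.2], "roll": 0},
  {"jaw": 1, "linear": [-1, 0.0, 0.2], "roll": 0},
  {"jaw": 1, "linear": [-1, 0.0, 0.2], "roll": 0},
  {"jaw": 1, "linear": [-1, 0.0, 0.2], "roll": 0},
  {"jaw": 1, "linear": [-1, 0.0, 0.2], "roll": 0},
  {"jaw": 1, "linear": [-1, 0.0, 0.2], "roll": 0},
  {"jaw": 1, "linear": [-1, 0.0, 0.2], "roll": 0},
  {"jaw": 1, "linear": [-1, 0.0, 0.2], "roll": 0},
])

```text
t: 10.78
tool_pos: [0.1225, 0.0131, 0.8999]
orientation: [0.074, 1.133, -0.129]
force: [0.3, -0.7, 0.9]
opening: 0.0004
```

```bash
python3 st.py; python3 -c "
from h import *
s=read_state();M=R.from_rotvec(s['orientation']).as_matrix();print(M.T@(np.array([.43,-.04,.32])-s['tool_pos'])/.6)"
```

```text
10.775 [ 0.8501 -0.0748  0.0228 -1.1053  2.7311 -1.6968] [0.1225 0.0131 0.8999] tilt 24.989634119077305 az -8.867104747820086 y [ 0.1399  0.9901 -0.0067] F [ 0.2611 -0.7396  0.899 ] T [0.0161 0.2415 0.0662]
[ 1.09569785 -0.00946383  0.06287615]
```

Request:
apply_moves([
  {"jaw": 1, "linear": [0.593, -0.026, 0.285], "roll": 0},
  {"jaw": 1, "linear": [0.593, -0.026, 0.285], "roll": 0},
  {"jaw": 1, "linear": [0.593, -0.026, 0.285], "roll": 0},
  {"jaw": 1, "linear": [0.593, -0.026, 0.285], "roll": 0},
  {"jaw": 1, "linear": [0.593, -0.026, 0.285], "roll": 0},
  {"jaw": 1, "linear": [0.593, -0.026, 0.285], "roll": 0},
  {"jaw": 1, "linear": [0.593, -0.026, 0.285], "roll": 0},
  {"jaw": 1, "linear": [0.593, -0.026, 0.285], "roll": 0},
  {"jaw": 1, "linear": [0.593, -0.026, 0.285], "roll": 0},
  {"jaw": 1, "linear": [0.593, -0.026, 0.285], "roll": 0},
  {"jaw": 1, "linear": [0.593, -0.026, 0.285], "roll": 0},
  {"jaw": 1, "linear": [0.593, -0.026, 0.285], "roll": 0},
])

```text
t: 12.28
tool_pos: [0.4236, -0.0468, 0.6475]
orientation: [0.073, 1.134, -0.129]
force: [-0.7, -0.7, 0.4]
opening: 0.0004
```

```bash
cat >> h.py <<'E'
def stf(): # shift in move units to bring TCP to world p
    s=read_state();return s,R.from_rotvec(s['orientation']).as_matrix()
def to(p):
    s,M=stf();return np.round(M.T@(np.array(p)-s['tool_pos'])/.6,4)
yaw=np.radians(-8.4);c25,s25=np.cos(np.radians(25)),np.sin(np.radians(25))
rx=np.array([np.cos(yaw),np.sin(yaw),0]);E2=np.array([-np.sin(yaw),np.cos(yaw),0]);Z=np.array([0,0,1.])
E1=c25*rx+s25*Z;S=-s25*rx+c25*Z;C=np.array([.610,-.1145,.150])
def P(a,b,s): return C+a*E1+b*E2+s*S   # valve frame -> world
def inv(p): d=np.array(p)-C;return np.array([d@E1,d@E2,d@S])
E
python3 st.py; python3 -c "
from h import *
print(to([.48,-.10,.33]),to(P(-.05,0,.12)),P(-.05,0,.12))"
```

```text
12.275 [-0.2754 -0.4902  1.2794  0.0535  1.9196 -1.6786] [ 0.4236 -0.0468  0.6475] tilt 24.927078568419375 az -8.931113300965494 y [ 0.1395  0.9902 -0.0074] F [-0.7201 -0.7205  0.4445] T [0.0131 0.2417 0.0169]
[ 0.5249 -0.0708 -0.1276] [ 0.6888 -0.0623 -0.14  ] [ 0.51500059 -0.10047171  0.23762602]
```

Request:
apply_moves([
  {"jaw": 1, "linear": [0.525, -0.07, -0.128], "roll": 0},
  {"jaw": 1, "linear": [0.525, -0.07, -0.128], "roll": 0},
  {"jaw": 1, "linear": [0.525, -0.07, -0.128], "roll": 0},
  {"jaw": 1, "linear": [0.525, -0.07, -0.128], "roll": 0},
  {"jaw": 1, "linear": [0.525, -0.07, -0.128], "roll": 0},
  {"jaw": 1, "linear": [0.525, -0.07, -0.128], "roll": 0},
  {"jaw": 1, "linear": [0.68, -0.063, -0.14], "roll": 0},
  {"jaw": 1, "linear": [0.68, -0.063, -0.14], "roll": 0},
  {"jaw": 1, "linear": [0.68, -0.063, -0.14], "roll": 0},
  {"jaw": 1, "linear": [0.68, -0.063, -0.14], "roll": 0},
])

```text
t: 13.52
tool_pos: [0.5137, -0.1008, 0.2458]
orientation: [0.072, 1.131, -0.129]
force: [-0.1, -0.6, 0.6]
opening: 0.0004
```

```bash
python3 st.py; cat >> h.py <<'E'
def wproj(p,s,c):
    M=R.from_rotvec(s['orientation']).as_matrix();G=c["tool_from_camera"]
    q=G[:3,:3].T@(M.T@(np.array(p)-s['tool_pos'])-G[:3,3])
    return cv2.projectPoints(q.reshape(1,1,3),np.zeros(3),np.zeros(3),c["intrinsics"],np.array(c["D"]))[0].ravel()
def wray(p,s,c):
    M=R.from_rotvec(s['orientation']).as_matrix();G=c["tool_from_camera"]
    u=cv2.undistortPoints(np.array([[p]],float),c["intrinsics"],np.array(c["D"])).ravel()
    d=M@G[:3,:3]@np.r_[u,1];return np.array(s['tool_pos'])+M@G[:3,3],d/np.linalg.norm(d)
def wplane(p,s,c,h): # hit plane at stem height h, valve frame
    o,d=wray(p,s,c);k=(h-(o-C)@S)/(d@S);return inv(o+k*d)
def look(n):
    import pickle
    s=read_state();c=read_camera("wrist");cv2.imwrite(f"pics/{n}.png",c["pixels"]);pickle.dump((s,c),open(n+".pkl","wb"));return s,c
E
python3 -c "
from h import *
s,c=look('w1');print(wproj(C,s,c),wproj(s['tool_pos'],s,c))"
```

```text
13.525 [-0.3513 -0.5576  2.0961  0.0889  1.1732 -1.8009] [ 0.5137 -0.1008  0.2458] tilt 25.126069567436375 az -9.011196535319767 y [ 0.1392  0.9902 -0.0083] F [-0.0641 -0.6325  0.5991] T [ 0.0756  0.2036 -0.0088]
[254.79862834 227.78566422] [254.41304523 230.155404  ]
```

View pics/w1.png

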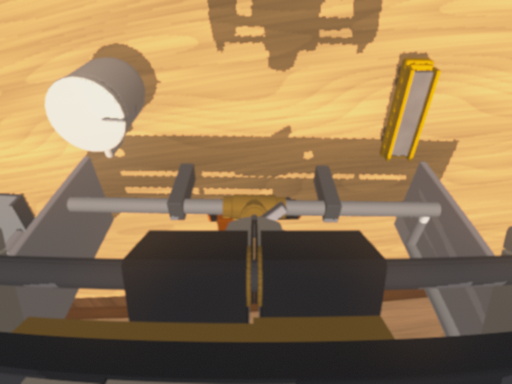

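Request:
apply_moves([
  {"jaw": -1, "linear": [0, 0, 0], "roll": 0},
  {"jaw": -1, "linear": [0, 0, 0], "roll": 0},
  {"jaw": -1, "linear": [0, 0, 0], "roll": 0},
  {"jaw": -1, "linear": [0, 0, 0], "roll": 0},
  {"jaw": -1, "linear": [0, 0, 0], "roll": 0},
])

```text
t: 14.2
tool_pos: [0.5138, -0.1009, 0.246]
orientation: [0.072, 1.13, -0.129]
force: [0.7, -0.5, -0.2]
opening: 0.0457
```

```bash
python3 -c "
from h import *
s,c=look('w2');print(wproj(C,s,c),s['opening'])
im=c['pixels'][150:300,150:350];cv2.imwrite('pics/w2c.png',cv2.resize(im,(800,600),interpolation=cv2.INTER_CUBIC))"
```

```text
[254.89865579 227.55328681] 0.04567669422104031
```

View pics/w2c.png

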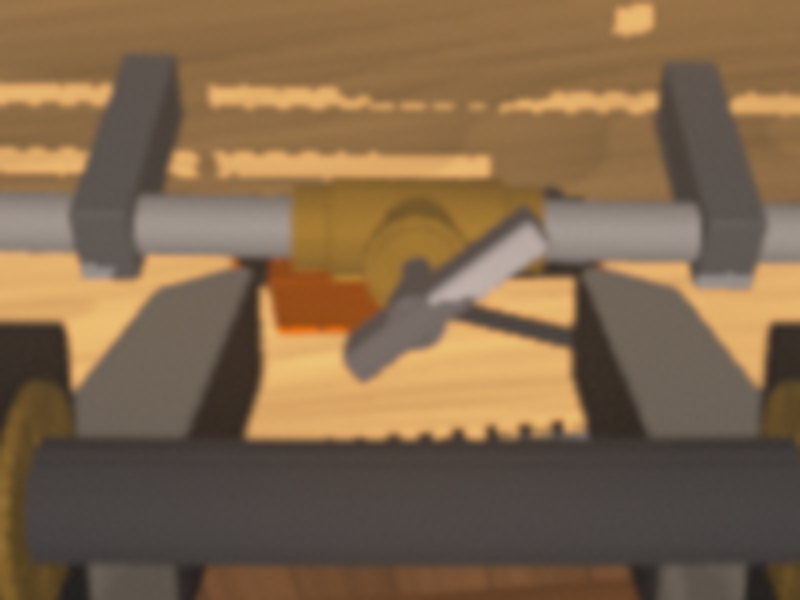

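```bash
cat >> h.py <<'E'
def tcp_for(th,rho,gap=0,sgn=1,half=.0465,sd=-.014):
    # right finger (at -tool y) touching the bar's CCW face (sgn=1, pushes clockwise) or CW face (sgn=-1)
    th=np.radians(th);u=np.array([np.cos(th),np.sin(th)]);n=sgn*np.array([-u[1],u[0]]);hs=np.array([.0075,.00875])
    c=hs*np.clip(n/.3,-1,1);c=c+n*(np.abs(n)@hs-n@c)
    f=rho*u+(.005+gap)*n+c
    yt=stf()[1][:,1]
    return P(f[0],f[1],sd)+yt*(half+.00875)
E
python3 -c "
from h import *
import pickle
s,c=pickle.load(open('w2.pkl','rb'));np.set_printoptions(precision=4,suppress=True)
f=lambda x,y:(150+x/4,150+y/4)
L,Sh=wplane(f(530,226),s,c,.008),wplane(f(358,352),s,c,.008)
d=L-Sh;print(L,Sh,np.linalg.norm(d),np.degrees(np.arctan2(d[1],d[0])));print('centre',Sh+d*22/62)
print(wplane(f(405,255),s,c,-.034),wproj(C,s,c))
"
```

```text
[-0.0258  0.0273  0.008 ] [ 0.0086 -0.0157  0.008 ] 0.05502599164868704 128.58578833001727
centre [-0.0036 -0.0005  0.008 ]
[-0.0038 -0.0043 -0.034 ] [254.8987 227.5533]
```

```bash
cat >> h.py <<'E'
C=C-.002*E1-.003*E2
E
python3 -c "
from h import *
np.set_printoptions(precision=4,suppress=True)
for g,sd in((.012,.04),(.012,-.014),(.002,-.014)):
  p=tcp_for(129,.018,g,1,.0465,sd);print(p,inv(p),to(p))"
```

```text
[ 0.5692 -0.0612  0.1714] [-0.0326  0.0498  0.0397] [0.1469 0.0796 0.0219]
[ 0.5918 -0.0645  0.1225] [-0.0326  0.0498 -0.0143] [0.2369 0.08   0.0217]
[ 0.5997 -0.0593  0.1257] [-0.0248  0.0561 -0.0143] [0.2369 0.0904 0.0347]
```

Request:
apply_moves([
  {"jaw": -1, "linear": [0, 0.08, 0.022], "roll": 0},
  {"jaw": -1, "linear": [0.05, 0.08, 0.022], "roll": 0},
  {"jaw": -1, "linear": [0.09, 0.08, 0.022], "roll": 0},
  {"jaw": -1, "linear": [0.12, 0.08, 0.022], "roll": 0},
  {"jaw": -1, "linear": [0.147, 0.08, 0.022], "roll": 0},
  {"jaw": -1, "linear": [0.19, 0.08, 0.022], "roll": 0},
  {"jaw": -1, "linear": [0.237, 0.08, 0.022], "roll": 0},
  {"jaw": -1, "linear": [0.237, 0.08, 0.022], "roll": 0},
])

```text
t: 15.25
tool_pos: [0.5905, -0.0643, 0.1196]
orientation: [0.072, 1.135, -0.129]
force: [0.1, 0.5, -0.4]
opening: 0.0929
```

```bash
cat > nxt.py <<'E'
from h import *
import sys
np.set_printoptions(precision=4,suppress=True)
s,M=stf();print(s['t'],s['tool_pos'],'F',s['force'],s['opening'])
f=inv(s['tool_pos']-M[:,1]*(.0465+.00875));print("finger at",f)
rho=float(sys.argv[1]);sg=int(sys.argv[2]);g=float(sys.argv[3])
for a in sys.argv[4:]: print(a,to(tcp_for(float(a),rho,g,sg)))
E
python3 nxt.py .018 1 0 129 124 119 114 109; python3 -c "
from h import *
s,c=look('w3');print(wproj(C,s,c))
im=c['pixels'][150:300,100:300];cv2.imwrite('pics/w3c.png',cv2.resize(im,(800,600),interpolation=cv2.INTER_CUBIC))"
```

```text
15.25 [ 0.5905 -0.0643  0.1196] F [ 0.0848  0.4727 -0.3582] 0.09291397100192604
finger at [-0.0344 -0.0054 -0.0161]
129 [-0.0036  0.0124  0.0196]
124 [-0.0036  0.0145  0.0213]
119 [-0.0036  0.0165  0.0232]
114 [-0.0037  0.0183  0.0252]
109 [-0.0037  0.0199  0.0274]
[167.19001822 296.08354842]
```

View pics/w3c.png

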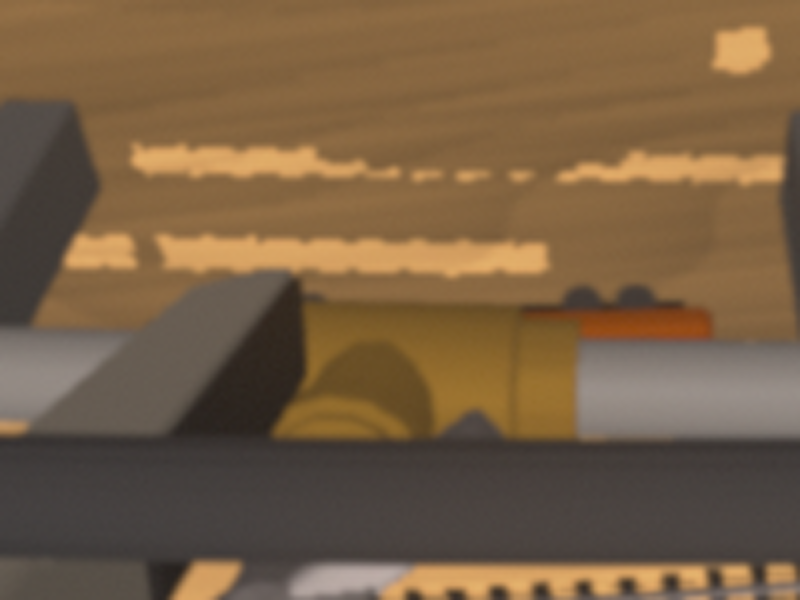

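Request:
apply_moves([
  {"jaw": -1, "linear": [-0.002, 0.006, 0.01], "roll": 0},
  {"jaw": -1, "linear": [-0.003, 0.01, 0.016], "roll": 0},
  {"jaw": -1, "linear": [-0.003, 0.0124, 0.0196], "roll": 0},
  {"jaw": -1, "linear": [-0.003, 0.0135, 0.0205], "roll": 0},
  {"jaw": -1, "linear": [-0.003, 0.0145, 0.0213], "roll": 0},
  {"jaw": -1, "linear": [-0.003, 0.0155, 0.0223], "roll": 0},
  {"jaw": -1, "linear": [-0.003, 0.0165, 0.0232], "roll": 0},
  {"jaw": -1, "linear": [-0.003, 0.0165, 0.0232], "roll": 0},
])

```text
t: 16.3
tool_pos: [0.604, -0.0564, 0.1285]
orientation: [0.072, 1.134, -0.13]
force: [-4.8, -2.6, 1.9]
opening: 0.0933
```

```bash
python3 nxt.py .018 1 0 124 119 114 109 104
```

```text
16.3 [ 0.604  -0.0564  0.1285] F [-4.818  -2.6371  1.9146] 0.09329728364953031
finger at [-0.0196  0.0043 -0.0131]
124 [ 0.0015 -0.0016 -0.0035]
119 [ 0.0015  0.0004 -0.0016]
114 [0.0014 0.0022 0.0004]
109 [0.0014 0.0038 0.0026]
104 [0.0014 0.0079 0.0043]
```

Request:
apply_moves([
  {"jaw": -1, "linear": [0.001, 0.0015, -0.001], "roll": 0},
  {"jaw": -1, "linear": [0.001, 0.0022, 0.0004], "roll": 0},
  {"jaw": -1, "linear": [0.001, 0.003, 0.0015], "roll": 0},
  {"jaw": -1, "linear": [0.001, 0.0038, 0.0026], "roll": 0},
  {"jaw": -1, "linear": [0.001, 0.0038, 0.0026], "roll": 0},
])

```text
t: 16.92
tool_pos: [0.6058, -0.0541, 0.1283]
orientation: [0.072, 1.134, -0.129]
force: [-4.9, -0.9, 0.4]
opening: 0.0926
```

```bash
python3 nxt.py .020 1 0 114 109 104 99 94 89 84; python3 -c "
from h import *
c=read_camera('top');cv2.imwrite('pics/t1.png',cv2.resize(c['pixels'][170:230,270:350],(800,600),interpolation=cv2.INTER_CUBIC))"
```

```text
16.925 [ 0.6058 -0.0541  0.1283] F [-4.9374 -0.9091  0.3536] 0.09261686034218915
finger at [-0.0184  0.0069 -0.0139]
114 [ 0.0002  0.001  -0.003 ]
109 [ 0.0002  0.0027 -0.0005]
104 [0.0001 0.0069 0.0014]
99 [0.0001 0.0123 0.0038]
94 [0.0001 0.0176 0.0069]
89 [0.0001 0.0227 0.0104]
84 [0.     0.0276 0.0126]
```

View pics/t1.png

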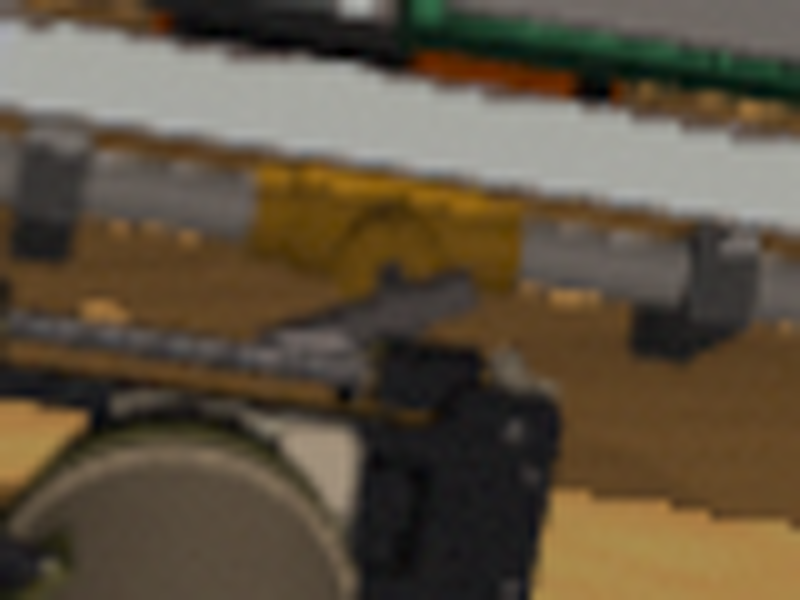

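Request:
apply_moves([
  {"jaw": -1, "linear": [0, 0.0027, -0.0005], "roll": 0},
  {"jaw": -1, "linear": [0, 0.0048, 0.0005], "roll": 0},
  {"jaw": -1, "linear": [0, 0.0069, 0.0014], "roll": 0},
  {"jaw": -1, "linear": [0, 0.0095, 0.0026], "roll": 0},
  {"jaw": -1, "linear": [0, 0.0123, 0.0038], "roll": 0},
  {"jaw": -1, "linear": [0, 0.0123, 0.0038], "roll": 0},
])

```text
t: 17.73
tool_pos: [0.609, -0.0467, 0.1292]
orientation: [0.072, 1.134, -0.129]
force: [-2.2, -2.1, -0.5]
opening: 0.0927
```

```bash
python3 nxt.py .020 1 0 104 99 94 89 84 79
```

```text
17.725 [ 0.609  -0.0467  0.1292] F [-2.1607 -2.1496 -0.512 ] 0.09272186251519586
finger at [-0.0161  0.0146 -0.014 ]
104 [ 0.0001 -0.006  -0.0025]
99 [ 0.     -0.0005 -0.0001]
94 [0.     0.0048 0.003 ]
89 [-0.      0.0099  0.0065]
84 [-0.      0.0147  0.0088]
79 [-0.0001  0.0193  0.0118]
```

Still only friction; continue.

Request:
apply_moves([
  {"jaw": -1, "linear": [0, 0.0024, 0.0015], "roll": 0},
  {"jaw": -1, "linear": [0, 0.0048, 0.003], "roll": 0},
  {"jaw": -1, "linear": [0, 0.0075, 0.0047], "roll": 0},
  {"jaw": -1, "linear": [0, 0.0099, 0.0065], "roll": 0},
  {"jaw": -1, "linear": [0, 0.0099, 0.0065], "roll": 0},
])

```text
t: 18.35
tool_pos: [0.6134, -0.0411, 0.1308]
orientation: [0.072, 1.134, -0.129]
force: [-3.0, -0.5, -1.6]
opening: 0.0931
```

```bash
python3 nxt.py .020 1 0 94 89 84 79 74 69 64
```

```text
18.35 [ 0.6134 -0.0411  0.1308] F [-3.0073 -0.5064 -1.6183] 0.09312297735814327
finger at [-0.0123  0.0208 -0.014 ]
94 [-0.     -0.0055 -0.0035]
89 [-0.     -0.0004 -0.    ]
84 [-0.0001  0.0045  0.0022]
79 [-0.0001  0.009   0.0052]
74 [-0.0001  0.013   0.0089]
69 [-0.0001  0.0139  0.0122]
64 [-0.0001  0.0133  0.0152]
```

Request:
apply_moves([
  {"jaw": -1, "linear": [0, 0.0022, 0.0011], "roll": 0},
  {"jaw": -1, "linear": [0, 0.0045, 0.0022], "roll": 0},
  {"jaw": -1, "linear": [0, 0.0068, 0.0037], "roll": 0},
  {"jaw": -1, "linear": [0, 0.009, 0.0052], "roll": 0},
  {"jaw": -1, "linear": [0, 0.009, 0.0052], "roll": 0},
])

```text
t: 18.98
tool_pos: [0.617, -0.0359, 0.1321]
orientation: [0.072, 1.134, -0.128]
force: [-1.8, -0.7, -1.7]
opening: 0.093
```

```bash
python3 nxt.py .020 1 0 84 79 74 69 64 59
```

```text
18.975 [ 0.617  -0.0359  0.1321] F [-1.7875 -0.6903 -1.7094] 0.09298928304801991
finger at [-0.0091  0.0265 -0.0141]
84 [-0.0001 -0.0049 -0.0032]
79 [-0.0001 -0.0004 -0.0002]
74 [-0.0001  0.0036  0.0036]
69 [-0.0001  0.0044  0.0069]
64 [-0.0001  0.0039  0.0098]
59 [-0.0001  0.0031  0.0127]
```

Request:
apply_moves([
  {"jaw": -1, "linear": [0, 0.0018, 0.0018], "roll": 0},
  {"jaw": -1, "linear": [0, 0.0036, 0.0036], "roll": 0},
  {"jaw": -1, "linear": [0, 0.004, 0.0053], "roll": 0},
  {"jaw": -1, "linear": [0, 0.0044, 0.0069], "roll": 0},
  {"jaw": -1, "linear": [0, 0.0044, 0.0069], "roll": 0},
])

```text
t: 19.6
tool_pos: [0.6214, -0.0338, 0.1341]
orientation: [0.072, 1.134, -0.128]
force: [-2.0, -1.0, -1.2]
opening: 0.0929
```

```bash
python3 nxt.py .020 1 0 74 69 64 59 54 49
```

```text
19.6 [ 0.6214 -0.0338  0.1341] F [-1.9778 -0.9606 -1.1922] 0.09294912538896752
finger at [-0.0047  0.0293 -0.014 ]
74 [ 0.     -0.0009 -0.0038]
69 [-0.     -0.0001 -0.0005]
64 [-0.     -0.0006  0.0024]
59 [-0.     -0.0014  0.0053]
54 [-0.     -0.0024  0.0081]
49 [ 0.     -0.0037  0.0109]
```

Request:
apply_moves([
  {"jaw": -1, "linear": [0, -0.0003, 0.0012], "roll": 0},
  {"jaw": -1, "linear": [0, -0.0006, 0.0024], "roll": 0},
  {"jaw": -1, "linear": [0, -0.001, 0.004], "roll": 0},
  {"jaw": -1, "linear": [0, -0.0014, 0.0053], "roll": 0},
  {"jaw": -1, "linear": [0, -0.0014, 0.0053], "roll": 0},
])

```text
t: 20.23
tool_pos: [0.6242, -0.035, 0.1355]
orientation: [0.072, 1.134, -0.128]
force: [-2.1, 0.7, -1.7]
opening: 0.093
```

```bash
python3 nxt.py .020 1 0 69 64 59 54 49 44
```

```text
20.225 [ 0.6242 -0.035   0.1355] F [-2.1431  0.7062 -1.7278] 0.09299408404927681
finger at [-0.0013  0.0285 -0.014 ]
69 [ 0.      0.0013 -0.0061]
64 [ 0.      0.0007 -0.0031]
59 [ 0.     -0.     -0.0002]
54 [ 0.     -0.0011  0.0026]
49 [ 0.     -0.0023  0.0053]
44 [ 0.     -0.0038  0.0079]
```

Request:
apply_moves([
  {"jaw": -1, "linear": [0, -0.0005, 0.0013], "roll": 0},
  {"jaw": -1, "linear": [0, -0.0011, 0.0026], "roll": 0},
  {"jaw": -1, "linear": [0, -0.0017, 0.004], "roll": 0},
  {"jaw": -1, "linear": [0, -0.0023, 0.0053], "roll": 0},
  {"jaw": -1, "linear": [0, -0.0023, 0.0053], "roll": 0},
])

```text
t: 20.85
tool_pos: [0.6262, -0.0362, 0.1363]
orientation: [0.073, 1.135, -0.127]
force: [-6.4, 4.8, 0.3]
opening: 0.0927
```

```bash
python3 nxt.py .020 1 0 54 49 44 39 34 29; python3 -c "
from h import *
c=read_camera('top');cv2.imwrite('pics/t2.png',cv2.resize(c['pixels'][170:230,270:350],(800,600),interpolation=cv2.INTER_CUBIC))"
```

```text
20.85 [ 0.6262 -0.0362  0.1363] F [-6.4421  4.7633  0.2945] 0.0926633717793879
finger at [ 0.0009  0.0276 -0.0143]
54 [-0.0004  0.0005 -0.0012]
49 [-0.0004 -0.0008  0.0016]
44 [-0.0004 -0.0023  0.0042]
39 [-0.0004 -0.004   0.0066]
34 [-0.0004 -0.0059  0.0089]
29 [-0.0004 -0.0081  0.011 ]
```

View pics/t2.png

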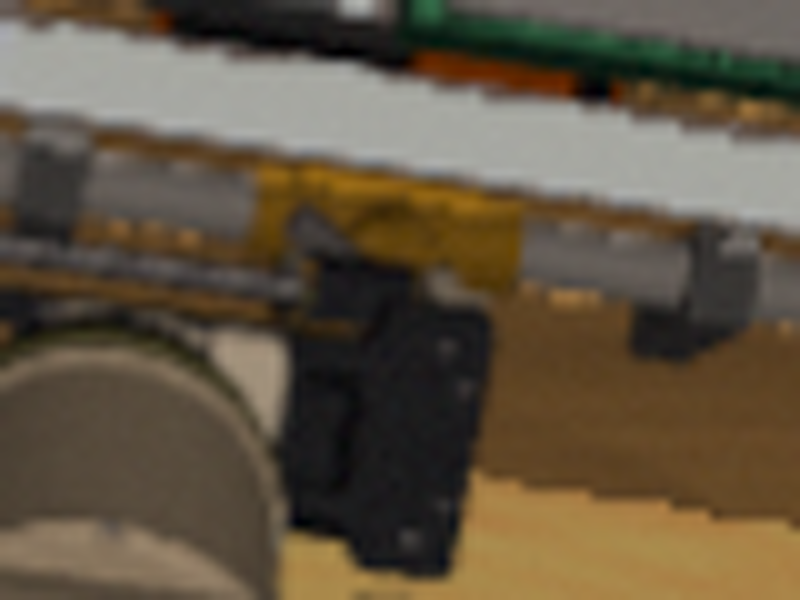

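Request:
apply_moves([
  {"jaw": -1, "linear": [-0.0003, -0.001, 0.002], "roll": 0},
  {"jaw": -1, "linear": [-0.0003, -0.0012, 0.0024], "roll": 0},
  {"jaw": -1, "linear": [-0.0003, -0.0012, 0.0024], "roll": 0},
])

```text
t: 21.28
tool_pos: [0.6264, -0.0363, 0.1363]
orientation: [0.074, 1.138, -0.127]
force: [-8.9, 5.4, 0.6]
opening: 0.0928
```

```bash
python3 nxt.py .020 1 0 54 49; python3 st.py
```

```text
21.275 [ 0.6264 -0.0363  0.1363] F [-8.9363  5.4167  0.5844] 0.09283635663175363
finger at [ 0.0011  0.0275 -0.0143]
54 [-0.0005  0.0006 -0.0014]
49 [-0.0005 -0.0007  0.0013]
21.275 [-0.1357 -0.1363  1.9725 -0.0085  0.874  -1.5648] [ 0.6264 -0.0363  0.1363] tilt 24.71826004426387 az -8.662548903128688 y [ 0.1385  0.9904 -0.0057] F [-8.9363  5.4167  0.5844] T [ 0.767   1.4461 -0.2522]
```

```bash
python3 -c "
from h import *
np.set_printoptions(precision=4,suppress=True)
print(to(tcp_for(51,.020,.010,1)),to(tcp_for(51,.020,.010,1,sd=.05)),to(P(-.05,0.0,.12)))"
```

```text
[-0.0005  0.0105 -0.0126] [-0.1072  0.0103 -0.0132] [-0.2234 -0.1375 -0.0866]
```

Request:
apply_moves([
  {"jaw": -1, "linear": [0, 0.006, -0.007], "roll": 0},
  {"jaw": -1, "linear": [0, 0.0105, -0.0126], "roll": 0},
  {"jaw": -1, "linear": [-0.03, 0.0105, -0.0126], "roll": 0},
  {"jaw": -1, "linear": [-0.107, 0.0105, -0.0126], "roll": 0},
  {"jaw": -1, "linear": [-0.165, -0.03, -0.05], "roll": 0},
  {"jaw": -1, "linear": [-0.223, -0.1375, -0.0866], "roll": 0},
  {"jaw": -1, "linear": [-0.223, -0.1375, -0.0866], "roll": 0},
  {"jaw": -1, "linear": [-0.223, -0.1375, -0.0866], "roll": 0},
  {"jaw": -1, "linear": [-0.223, -0.1375, -0.0866], "roll": 0},
])

```text
t: 22.4
tool_pos: [0.5132, -0.1024, 0.2359]
orientation: [0.074, 1.139, -0.126]
force: [-0.2, -0.1, -0.2]
opening: 0.0932
```

```bash
python3 -c "
from h import *
np.set_printoptions(precision=4,suppress=True)
s,c=look('w4');print(s['t'],s['force'],inv(s['tool_pos']),wproj(C,s,c))
im=c['pixels'][180:255,205:305];cv2.imwrite('pics/w4c.png',cv2.resize(im,(800,600),interpolation=cv2.INTER_CUBIC))
for g,sd in((.010,.03),(.010,-.014),(0,-.014)): print(to(tcp_for(51,.020,g,-1,sd=sd)))"
```

```text
22.4 [-0.1745 -0.0678 -0.2168] [-0.0501  0.0008  0.1191] [253.0943 234.2053]
[0.1473 0.0847 0.1375]
[0.2206 0.0847 0.138 ]
[0.2207 0.0954 0.1251]
```

View pics/w4c.png

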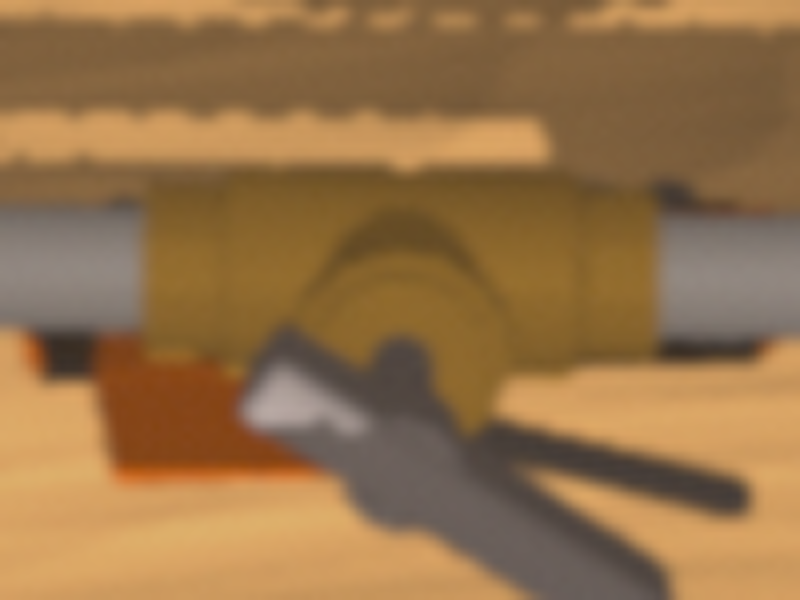

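```bash
python3 -c "
from h import *
import pickle
np.set_printoptions(precision=4,suppress=True)
s,c=pickle.load(open('w4.pkl','rb'));f=lambda x,y:(205+x/8,180+y/8)
h=wplane(f(405,470),s,c,.008);t=wplane(f(265,385),s,c,.008);print(h,t,h-t,np.degrees(np.arctan2(*(h-t)[1::-1])))
a=wplane(f(470,440),s,c,.008);b=wplane(f(660,570),s,c,.008);print('upper edge',np.degrees(np.arctan2(*(b-a)[1::-1])))
a=wplane(f(440,545),s,c,.008);b=wplane(f(525,595),s,c,.008);print('lower edge',np.degrees(np.arctan2(*(b-a)[1::-1])))
im=c['pixels'][210:285,225:325];cv2.imwrite('pics/w4d.png',cv2.resize(im,(800,600),interpolation=cv2.INTER_CUBIC))
"
```

```text
[0.0016 0.0026 0.008 ] [-0.0094 -0.0148  0.008 ] [ 0.011   0.0174 -0.    ] 57.53730048477406
upper edge 54.46710954849013
lower edge 58.08344016040497
```

View pics/w4d.png

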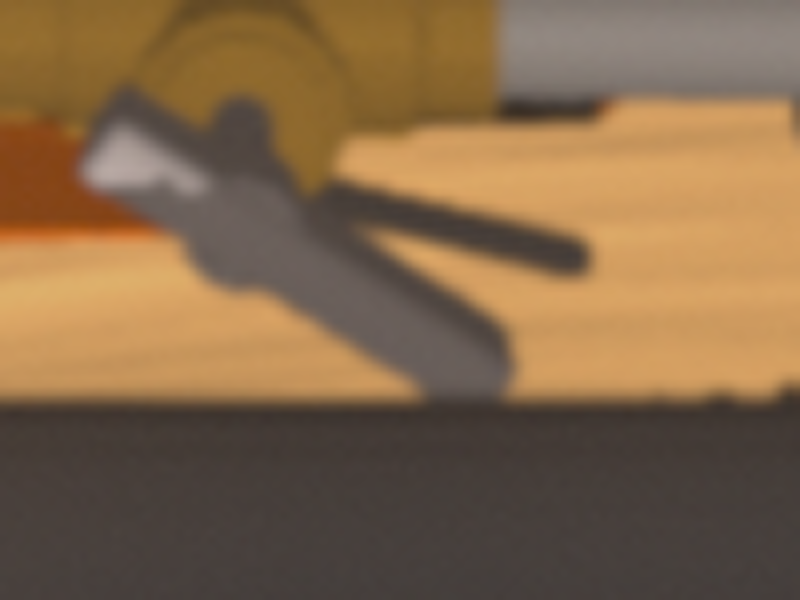

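```bash
python3 -c "
from h import *
import pickle
np.set_printoptions(precision=4,suppress=True)
s,c=pickle.load(open('w4.pkl','rb'));f=lambda x,y:(225+x/8,210+y/8)
for A,B in(((270,290),(420,388)),((295,210),(497,345)),((243,235),(460,375))):
  a=wplane(f(*A),s,c,.008);b=wplane(f(*B),s,c,.008);print(np.degrees(np.arctan2(*(b-a)[1::-1])))
# target picture angle check later
"
cat >> h.py <<'E'
C=C+.0005*E1+.0015*E2
E
python3 -c "
from h import *
for g,sd in((.010,.03),(.010,-.014),(0,-.014)): print(to(tcp_for(56,.020,g,-1,sd=sd)),inv(tcp_for(56,.020,g,-1,sd=sd)))"
```

```text
55.32942014555262
55.0348788686677
55.79764360574598
[0.1473 0.0907 0.1374] [0.03056319 0.05469004 0.02994998]
[0.2206 0.0907 0.1378] [ 0.03056319  0.05469004 -0.01405002]
[0.2207 0.1002 0.1241] [ 0.02227281  0.06028196 -0.01405002]
```

Request:
apply_moves([
  {"jaw": -1, "linear": [0, 0.05, 0.06], "roll": 0},
  {"jaw": -1, "linear": [0, 0.0835, 0.11], "roll": 0},
  {"jaw": -1, "linear": [0.05, 0.0835, 0.124], "roll": 0},
  {"jaw": -1, "linear": [0.1, 0.0835, 0.124], "roll": 0},
  {"jaw": -1, "linear": [0.147, 0.0835, 0.124], "roll": 0},
  {"jaw": -1, "linear": [0.147, 0.0835, 0.124], "roll": 0},
  {"jaw": -1, "linear": [0.185, 0.0835, 0.124], "roll": 0},
  {"jaw": -1, "linear": [0.22, 0.0835, 0.124], "roll": 0},
  {"jaw": -1, "linear": [0.22, 0.0835, 0.124], "roll": 0},
  {"jaw": -1, "linear": [0.22, 0.0835, 0.124], "roll": 0},
])

```text
t: 23.7
tool_pos: [0.6419, -0.0695, 0.1479]
orientation: [0.074, 1.138, -0.125]
force: [-0.3, -0.2, 0.5]
opening: 0.0931
```

```bash
python3 nxt.py .022 -1 0 56 66 76 86 96 106 116 126
```

```text
23.7 [ 0.6419 -0.0695  0.1479] F [-0.2981 -0.2353  0.498 ] 0.09307961198104171
finger at [ 0.0238 -0.0046 -0.0124]
56 [0.0026 0.0188 0.0004]
66 [ 0.0026  0.0232 -0.0044]
76 [ 0.0026  0.0294 -0.0093]
86 [ 0.0026  0.0404 -0.0151]
96 [ 0.0027  0.0504 -0.0212]
106 [ 0.0027  0.059  -0.0283]
116 [ 0.0027  0.0592 -0.0351]
126 [ 0.0028  0.0573 -0.0414]
```

Request:
apply_moves([
  {"jaw": -1, "linear": [0.002, 0.008, 0.0004], "roll": 0},
  {"jaw": -1, "linear": [0.002, 0.0188, 0.0004], "roll": 0},
  {"jaw": -1, "linear": [0.002, 0.021, -0.002], "roll": 0},
  {"jaw": -1, "linear": [0.002, 0.0232, -0.0044], "roll": 0},
  {"jaw": -1, "linear": [0.002, 0.0263, -0.007], "roll": 0},
  {"jaw": -1, "linear": [0.002, 0.0294, -0.0093], "roll": 0},
  {"jaw": -1, "linear": [0.002, 0.035, -0.0122], "roll": 0},
  {"jaw": -1, "linear": [0.002, 0.0404, -0.0151], "roll": 0},
  {"jaw": -1, "linear": [0.002, 0.0455, -0.018], "roll": 0},
  {"jaw": -1, "linear": [0.002, 0.0504, -0.0212], "roll": 0},
  {"jaw": -1, "linear": [0.002, 0.055, -0.025], "roll": 0},
  {"jaw": -1, "linear": [0.002, 0.059, -0.0283], "roll": 0},
  {"jaw": -1, "linear": [0.002, 0.0592, -0.032], "roll": 0},
  {"jaw": -1, "linear": [0.002, 0.0592, -0.0351], "roll": 0},
  {"jaw": -1, "linear": [0.002, 0.0583, -0.038], "roll": 0},
  {"jaw": -1, "linear": [0.002, 0.0573, -0.0414], "roll": 0},
  {"jaw": -1, "linear": [0.002, 0.0573, -0.0414], "roll": 0},
])

```text
t: 25.82
tool_pos: [0.6244, -0.0325, 0.136]
orientation: [0.074, 1.139, -0.125]
force: [1.5, 0.5, 0.4]
opening: 0.0929
```

```bash
python3 nxt.py .022 -1 0 126 136 146 156 161 166 171 176 181 186 190
```

```text
25.825 [ 0.6244 -0.0325  0.136 ] F [1.452  0.4528 0.4073] 0.09289770286430431
finger at [-0.0018  0.0295 -0.0136]
126 [0.0006 0.     0.0007]
136 [ 0.0006 -0.003  -0.0051]
146 [ 0.0007 -0.007  -0.0103]
156 [ 0.0007 -0.0119 -0.0147]
161 [ 0.0007 -0.0145 -0.0166]
166 [ 0.0007 -0.0168 -0.0205]
171 [ 0.0008 -0.0194 -0.0255]
176 [ 0.0008 -0.0227 -0.0303]
181 [ 0.0008 -0.0263 -0.0348]
186 [ 0.0008 -0.0288 -0.0391]
190 [ 0.0009 -0.0314 -0.0423]
```

Request:
apply_moves([
  {"jaw": -1, "linear": [0, -0.0015, -0.0022], "roll": 0},
  {"jaw": -1, "linear": [0, -0.003, -0.0051], "roll": 0},
  {"jaw": -1, "linear": [0, -0.005, -0.0078], "roll": 0},
  {"jaw": -1, "linear": [0, -0.007, -0.0103], "roll": 0},
  {"jaw": -1, "linear": [0, -0.0095, -0.0125], "roll": 0},
  {"jaw": -1, "linear": [0, -0.0119, -0.0147], "roll": 0},
  {"jaw": -1, "linear": [0, -0.0145, -0.0166], "roll": 0},
  {"jaw": -1, "linear": [0, -0.0168, -0.0205], "roll": 0},
  {"jaw": -1, "linear": [0, -0.0194, -0.0255], "roll": 0},
  {"jaw": -1, "linear": [0, -0.0227, -0.0303], "roll": 0},
  {"jaw": -1, "linear": [0, -0.0263, -0.0348], "roll": 0},
  {"jaw": -1, "linear": [0, -0.0288, -0.0391], "roll": 0},
  {"jaw": -1, "linear": [0, -0.0288, -0.0391], "roll": 0},
])

```text
t: 27.45
tool_pos: [0.6004, -0.0469, 0.1259]
orientation: [0.074, 1.139, -0.125]
force: [-1.6, 1.3, 1.0]
opening: 0.093
```

```bash
python3 nxt.py .022 -1 0 181 186 190; python3 -c "
from h import *
print(to(tcp_for(186,.022,.012,-1)),to(tcp_for(186,.022,.012,-1,sd=.05)),to(P(-.05,0,.12)))"
```

```text
27.45 [ 0.6004 -0.0469  0.1259] F [-1.5919  1.3445  0.9521] 0.09303603555557495
finger at [-0.0257  0.0118 -0.0136]
181 [0.0006 0.0028 0.0053]
186 [0.0006 0.0003 0.0011]
190 [ 0.0006 -0.0023 -0.0021]
[ 0.0006  0.0202 -0.0008] [-0.1061  0.0201 -0.0015] [-0.2224 -0.1115 -0.0421]
```

Request:
apply_moves([
  {"jaw": -1, "linear": [0, 0.01, -0.001], "roll": 0},
  {"jaw": -1, "linear": [0, 0.02, -0.001], "roll": 0},
  {"jaw": -1, "linear": [-0.03, 0.02, -0.001], "roll": 0},
  {"jaw": -1, "linear": [-0.106, 0.02, -0.001], "roll": 0},
  {"jaw": -1, "linear": [-0.165, -0.01, -0.02], "roll": 0},
  {"jaw": -1, "linear": [-0.223, -0.1115, -0.042], "roll": 0},
  {"jaw": -1, "linear": [-0.223, -0.1115, -0.042], "roll": 0},
  {"jaw": -1, "linear": [-0.223, -0.1115, -0.042], "roll": 0},
  {"jaw": -1, "linear": [-0.223, -0.1115, -0.042], "roll": 0},
])

```text
t: 28.58
tool_pos: [0.5133, -0.1007, 0.236]
orientation: [0.074, 1.141, -0.124]
force: [-0.1, 0.3, -0.7]
opening: 0.0929
```

```bash
python3 -c "
from h import *
np.set_printoptions(precision=4,suppress=True)
s,c=look('w5');print(s['t'],s['force'],inv(s['tool_pos']),wproj(C,s,c))
im=c['pixels'][185:260,205:305];cv2.imwrite('pics/w5c.png',cv2.resize(im,(800,600),interpolation=cv2.INTER_CUBIC))"
```

```text
28.575 [-0.1028  0.291  -0.6786] [-0.0507  0.001   0.1192] [252.6243 234.9818]
```

View pics/w5c.png

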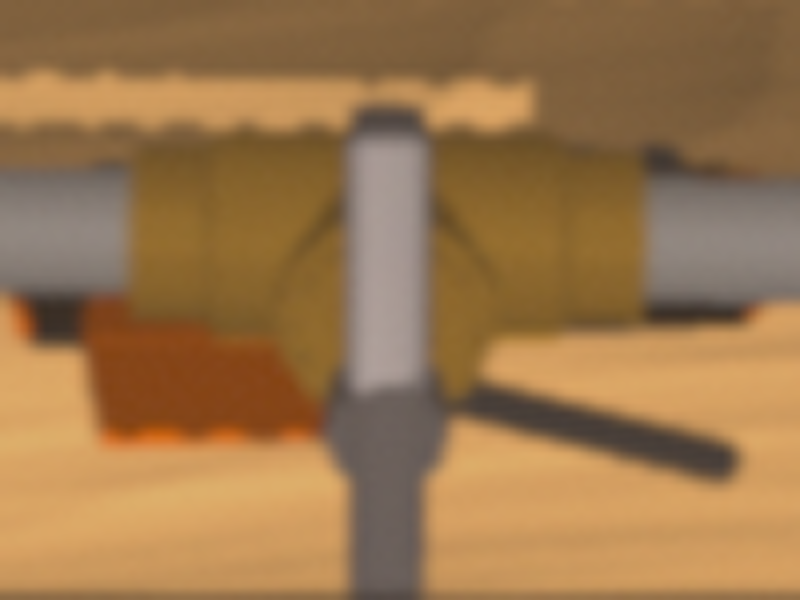

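```bash
python3 -c "
from h import *
import pickle
np.set_printoptions(precision=4,suppress=True)
s,c=pickle.load(open('w5.pkl','rb'));f=lambda x,y:(205+x/8,185+y/8)
b=wplane(f(390,138),s,c,.008)
for q in((387,590),(387,430),):
  a=wplane(f(*q),s,c,.008);d=b-a;print(a,b,np.linalg.norm(d),np.degrees(np.arctan2(d[1],d[0]))%360)
s,M=stf()
print(E2@M[:,1],np.degrees(np.arcsin(E1@M[:,1])))
for g,sd in((.010,.03),(.010,-.014),(0.0,-.014)): print(to(tcp_for(180,.022,g,-1,sd=sd)))
for a in(182,184,186,188,190,192,194): print(a,to(tcp_for(a,.022,0,-1)))
"
```

```text
[0.0226 0.001  0.008 ] [-0.0369  0.0008  0.008 ] 0.05941471622767509 180.25322818840834
[0.0008 0.0008 0.008 ] [-0.0369  0.0008  0.008 ] 0.03766206866567293 180.0525027423068
0.9999387166657857 -0.634011798541055
[0.1482 0.1291 0.0495]
[0.2215 0.1291 0.0502]
[0.2215 0.1124 0.05  ]
182 [0.2215 0.1115 0.0482]
184 [0.2216 0.1105 0.0465]
186 [0.2216 0.1094 0.0448]
188 [0.2216 0.1082 0.0432]
190 [0.2216 0.1069 0.0416]
192 [0.2216 0.1055 0.0402]
194 [0.2216 0.104  0.0387]
```

```bash
python3 -c "
from h import *
print(to([0.6004,-0.0469,0.1259]),to(np.array([0.6004,-0.0469,0.1259])-.0032*E2))"
```

```text
[0.221  0.1091 0.0439] [0.221  0.1038 0.0438]
```

Request:
apply_moves([
  {"jaw": -1, "linear": [0.02, 0.08, 0.03], "roll": 0},
  {"jaw": -1, "linear": [0.08, 0.129, 0.044], "roll": 0},
  {"jaw": -1, "linear": [0.147, 0.129, 0.044], "roll": 0},
  {"jaw": -1, "linear": [0.147, 0.129, 0.044], "roll": 0},
  {"jaw": -1, "linear": [0.185, 0.129, 0.044], "roll": 0},
  {"jaw": -1, "linear": [0.221, 0.129, 0.044], "roll": 0},
  {"jaw": -1, "linear": [0.221, 0.124, 0.044], "roll": 0},
  {"jaw": -1, "linear": [0.221, 0.117, 0.044], "roll": 0},
  {"jaw": -1, "linear": [0.221, 0.111, 0.044], "roll": 0},
  {"jaw": -1, "linear": [0.221, 0.108, 0.044], "roll": 0},
  {"jaw": -1, "linear": [0.221, 0.1055, 0.044], "roll": 0},
  {"jaw": -1, "linear": [0.221, 0.1038, 0.044], "roll": 0},
  {"jaw": -1, "linear": [0.221, 0.1038, 0.044], "roll": 0},
  {"jaw": -1, "linear": [0.221, 0.1038, 0.044], "roll": 0},
])

```text
t: 30.38
tool_pos: [0.6002, -0.05, 0.1261]
orientation: [0.074, 1.141, -0.124]
force: [-0.8, 2.6, 2.8]
opening: 0.093
```

```bash
python3 nxt.py .022 -1 0 186 194 196; python3 -c "
from h import *
print(to(P(-.05,0,.12)))"
```

```text
30.375 [ 0.6002 -0.05    0.1261] F [-0.7652  2.5838  2.8308] 0.09297643455037378
finger at [-0.0254  0.0086 -0.0136]
186 [0.0006 0.0055 0.0006]
194 [ 0.0007  0.0001 -0.0055]
196 [ 0.0007 -0.0015 -0.0068]
[-0.2224 -0.1059 -0.0431]
```

Finger e2 = 8.6 mm as wanted; retreat and check.

Request:
apply_moves([
  {"jaw": -1, "linear": [0, 0.01, 0], "roll": 0},
  {"jaw": -1, "linear": [0, 0.022, 0], "roll": 0},
  {"jaw": -1, "linear": [-0.03, 0.022, 0], "roll": 0},
  {"jaw": -1, "linear": [-0.106, 0.022, -0.001], "roll": 0},
  {"jaw": -1, "linear": [-0.165, -0.01, -0.02], "roll": 0},
  {"jaw": -1, "linear": [-0.223, -0.106, -0.042], "roll": 0},
  {"jaw": -1, "linear": [-0.223, -0.106, -0.042], "roll": 0},
  {"jaw": -1, "linear": [-0.223, -0.106, -0.042], "roll": 0},
  {"jaw": -1, "linear": [-0.223, -0.106, -0.042], "roll": 0},
])

```text
t: 31.5
tool_pos: [0.5137, -0.1007, 0.2361]
orientation: [0.074, 1.143, -0.122]
force: [0.3, 0.2, -0.1]
opening: 0.093
```

```bash
python3 -c "
from h import *
np.set_printoptions(precision=4,suppress=True)
s,c=look('w6');print(s['t'],s['force'],inv(s['tool_pos']),wproj(C,s,c))
im=c['pixels'][185:260,205:305];cv2.imwrite('pics/w6c.png',cv2.resize(im,(800,600),interpolation=cv2.INTER_CUBIC))"
```

```text
31.5 [ 0.3307  0.223  -0.1351] [-0.0502  0.0011  0.1192] [252.3712 234.8647]
```

View pics/w6c.png

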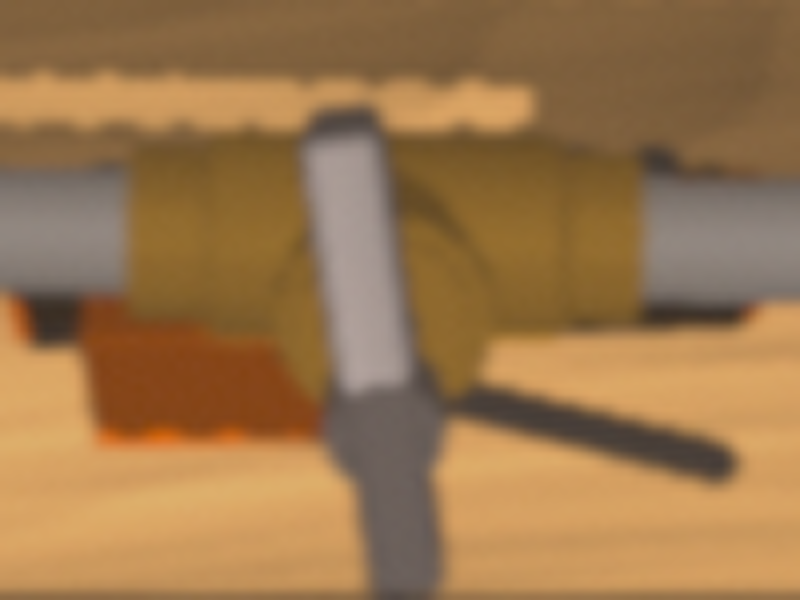

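```bash
python3 -c "
from h import *
import pickle
s,c=pickle.load(open('w6.pkl','rb'));f=lambda x,y:(205+x/8,185+y/8)
b=wplane(f(342,140),s,c,.008)
for q in((405,590),(385,430),(376,385)):
  a=wplane(f(*q),s,c,.008);d=b-a;print(np.linalg.norm(d),np.degrees(np.arctan2(d[1],d[0]))%360)
s2,c2=pickle.load(open('w5.pkl','rb'))
g=lambda c:cv2.cvtColor(c['pixels'],cv2.COLOR_BGR2GRAY)
"
```

```text
0.059584625481411885 188.09244433674243
0.037722349415957666 188.5490608894163
0.03166867518212341 188.03573230879473
```

```bash
python3 -c "
from plant import *
print(close_job(),read_state()['t'])"
```

```text
the job is handed in; nothing more can be done
the job is handed in; nothing more can be done
```

The valve has been shut and reopened by about 133° against the 135° wanted (8° allowed). I handed the job in after 31.5 s with the gripper clear of everything. The hand-in gives no verdict, so the result rests on the checks below.

- **Reaching the handle:** The moves could not tilt the tool directly. I got the 25° lean along the stem by driving the arm against its reach and joint limits high above the table. I then pushed the bar with one open finger near the stem instead of pinching it, because the gripper's body would have hit the shelf at that angle.
- **Shutting:** I turned the bar clockwise in small steps from about 129° until it stopped moving. A 1.6 mm push then moved it only 0.2 mm, at about 10.5 N. That is an estimated 0.25 N m, well under the 0.5 N m limit, and I held it for more than 0.2 s.
- **Opening:** I pushed it anticlockwise, looked, then corrected by a few degrees. In the wrist camera the bar stands at about 188.2° and shut was about 55.4°, so the opening is about 132.8°, give or take 2 to 3°.
- **Disagreement:** Finger-contact geometry put the shut direction at about 51.5°, while the pictures gave 55 to 57.5°. I used the pictures. By the contact reading the opening would be about 137°, so it stays within tolerance either way.
- **Not measured:** I did not measure the bonnet rim, the wagons or the pot at the end. The force stayed well below the slip limit and no unexpected contact showed. The crane car's visible part looked unchanged in the last pictures. The ballast wagon and pot were not in them, but the gripper was never planned close to either.

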